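# Move the day wheel of a cheese date stamp on to day five

### The job

Set the cheese date stamp to day five: with a fingertip, flick the edge of its seven-block day wheel forward (the top going away from the robot), one click at a time and letting it settle at each, until the block with five dots stands on top, clicked home; do not roll it on past five. Leave the stamp hanging in its stand, and do not disturb the twelve-block month wheel beside it, the brush, the ink tin or the cheese iron.

Things in the scene. Friction and masses are not known exactly. Their poses are not given: they have to be found in the camera images.
- stand: Fixed open beech stand on the bench, 110 x 150 mm at its base; upper face of its top plate (100 x 150 mm) 112 mm above the bench. Origin: centre of its underside; x across its shorter side, pointing away from the robot to within 0.5 rad, y along its longer side to the robot's left, z up.
- stamp: Loose aluminium hand stamp, 0.7 to 1.0 kg, hanging type up in the stand: black handle down through it, crown plate (60 x 134 x 10 mm) lying on its top plate. Two cheeks, 77 mm high, carry one axle with two white type wheels. Origin: centre of the crown's underside; x the way the wheels' tops go forward (away from the robot, same as the stand's x), y along the axle to the robot's left, z up.
- day_axle (a point): Centre of the day wheel, the one on the robot's left, on the axle: 36 mm left of the stamp's middle, 62 mm above the crown's underside. Axes as the stamp's; forward is +x. Wheel 20 mm wide, hub radius 34 mm, seven white blocks standing out like teeth every 51.4 degrees, each 13 mm long round the rim and reaching to 46 mm radius, with one to seven dark dots on its outer face.
- day_top (a point): Fixed point on the stamp where the outer face of the day wheel's top block lies at rest: 46 mm straight above the axle, 220 mm above the bench. The block behind it (-x side) then reaches no higher than 12 mm below this point, so a fingertip can come level from behind and push the top block. The cheek and detent on the outer (left) side stay 30 mm below it.
- mark_top (a point): Top of the fixed post with the dairy's mark (a ring) that stands midway between the two wheels, as high as the wheels' top blocks; 22 mm wide along the axle, 26 mm across. 15 mm are free between it and each wheel.
- day_wheel (a joint): Turn of the day wheel in rad, growing as its top goes to +x (forward). 0 with five dots on top, -0.898 four, -1.795 three, -2.693 two, -3.590 one; it starts on one, two or three (rarely hung up half way between them). A spring detent holds it at each block with up to about 0.15 N m (3.5 N at the rim); pushed past half way to the next block (0.55 rad or more), it snaps home by itself once let go.
- month_axle (a point): Centre of the month wheel on the same axle, 36 mm to the robot's right of the stamp's middle. Same outer radius (46 mm) and width (20 mm), twelve narrower blocks. Not to be moved.
- month_wheel (a joint): Turn of the month wheel in rad, 0 at the start; friction holds it.
- brush: Loose round rind brush, 110 mm across, 112 mm high with its black knob, standing to one side. Origin: centre of its underside.
- ink_tin: Loose flat ink pad tin, 88 x 118 x 23 mm, lying to one side. Origin: centre of its underside.
- cheese_iron: Loose cheese iron lying to the robot's right: wooden cross handle 85 mm long and 20 mm thick, steel blade 14 mm thick and 140 mm long. Origin: under the middle of the handle; the blade points along x.
Things that resemble listed ones, but are neither listed nor needed, are in the scene too. What is shaped like the stamp but purple or turquoise is not meant.

How it is judged (in metres and radians):
On the way:
1. the wheel comes to rest with the four-dot block on top, one click before five (value of joint day_wheel between -1.05 and -0.75 rad), for 0.2 s.
At the end, for the whole second after the job is handed in: The day wheel rests in its detent with the five-dot block on top (within 0.12 rad), the month wheel has not turned (within 0.15 rad), the stamp hangs upright in its stand within 10 mm of where it was, and the brush, tin and cheese iron lie within 20 mm of where they were (value of joint day_wheel between -0.12 and 0.12 rad and velocity of joint day_wheel between -0.1 and 0.1 rad/s and value of joint month_wheel between -0.15 and 0.15 rad and distance of stamp from where it was at the start of the episode below 0.01 m and angle between stamp's own z axis and vertical below 0.08 rad and distance of each of brush, ink_tin, cheese_iron from where it was at the start of the episode below 0.02 m); the robot touches nothing.
It fails at once if the day wheel is rolled on past five (value of joint day_wheel above 0.45 rad).
It fails at once if the day wheel is turned round backwards (value of joint day_wheel below -4.15 rad).
It fails at once if the month wheel is turned (value of joint month_wheel above 0.15 rad or value of joint month_wheel below -0.15 rad).
It fails at once if the stamp is lifted, pushed out of place or tipped in its stand (distance of stamp from where it was at the start of the episode above 0.012 m or angle between stamp's own z axis and vertical above 0.15 rad).
It fails at once if the brush, the ink tin or the cheese iron is moved (distance of any of brush, ink_tin, cheese_iron from where it was at the start of the episode above 0.02 m).
It also fails if it takes over 54 s, if anything falls off the work surface, if the arm or the gripper's body presses on something with over 40 N, if the wrist force passes 120 N, or if a joint passes its speed limit or range.

### The arm

A 6-joint arm with a two-finger parallel gripper is mounted at the origin on the work surface. World frame = base frame: x ahead of the robot, y to its left, z up, the work surface at z = 0. Lengths are in m, angles in degrees, forces in N, time in s.
With the tool pointing down it reaches from about 0.375 to 0.9 m from the base axis. Payload 3.1 kg.
Tool frame: the origin (TCP) lies at the centre of the arm's flange, where the gripper is bolted on; the fingertips stand 182 mm ahead of it and the grasp point (between the pads) lies 164 mm ahead of it; x points along the fingers, z is the direction in which the jaws open and shut, and the axes are right-handed (so a half turn about x gives the same grasp; the last joint's range is limited). The gripper opens to 87 mm and grips with 3 to 60 N. Pads are 19 mm wide; open, the fingers measure 117 mm over their backs; the gripper's body (75 mm by 190 mm) begins 51 mm behind the grasp point.
Start: joints at [56.923, 30.224, 82.088, -0, 67.689, -10.227], TCP at [0.243, 0.576, 0.405] pointing down, gripper open.
Joint ranges: [-176.69, 176.69], [-43.24, 126.21], [12.49, 139.97], [-82, 262], [0, 151.66], [-163.58, 163.58]. Speed limits (degrees/s): [159.86, 159.86, 180, 180, 180, 180].

### API

Orientations are given as a 3x3 rotation matrix whose columns are the frame's x, y, z axes.
In Python, from rig import bot gives the robot as it stands.
- The arm moves only by the shell command python3 -m crank 'ROWS' [OPENING]. ROWS is JSON, a list of rows, each an object with "offset": the shift along the tool's x, y, z in m, a list of three; "spin": the turn about the tool's x in rad. A call has 1 to 12 rows; each row shifts and turns the commanded pose from where the row before left it, along the tool's axes as they then stand; what a row does not reach is not made up. A row lasts 1/10 s, in which the tool goes at most 50 mm and 8.59 degrees, less where a joint would pass 70% of its speed; a pose out of reach is approached as far as the arm can. A call is refused whole if a number of a shift passes 0.05 or a number of a turn 0.15, either way. A call with a gripper value outside its range is refused whole. OPENING is the finger opening in m, from 0 to 0.087, set as the call begins (- or left out, the last holds). The fingers move at their own pace and stop on an object; the grip force is fixed at half the most. Time passes only in rows, so rows that do not move let the fingers close. It gives the time, the measured TCP pose, the force and the opening at its end, in the units of the state.
- bot.read_state(): the state, without advancing time (a new reading comes with each control period).
- bot.capture(name): name is "scene" or "side" or "wrist"; returns a dict with "pixels" (420x560x3 uint8, blue, green, red), "depth" (420x560 float32, m along the optical axis (not along the pixel's ray), 0 where there is no reading), "K" (3x3 intrinsics, pixels), "world_to_cam" (4x4, takes a point from world to camera coordinates). Camera axes: x right, y up, looking along -z (the intrinsics and any distortion apply to the point x, -y, -z); pixel columns grow to the right and rows downward; lengths in m; the calibration is good to about 2 mm. A picture is of the moment at which its call begins.
- bot.hand_in(): hands the job in, once; it reports no verdict.
Trained networks look in a picture, given as the dict that the camera call returned (one of the last four; its "shot" number tells which), for a name from the list of things; names that differ only in an ending like _2 or _b are one class to them, and where a whole thing is asked for, a point or a joint stands for the part that bears it (a point fixed in the world has none). Each returns a list of dicts, best first, with "p" (0 to 1); they miss things now and then, are a little off and sometimes report something else, mostly with a low value. They report only what shows in the picture. A call takes as long as a camera call. They do not tell look-alikes from the thing itself.
- bot.regions_of(label, picture): "region" (420x560 bool, what is visible of it) and "extent" ([centre column, centre row, width, height] in pixels, round what is visible of it).
The state is a dict: "time_s": time; "joint_positions": joint angles; "qvel": joint speeds; "tau": joint torques, N m; "position": TCP position; "tcp_rot": TCP orientation; "force": force on the tool from outside, world axes, zero at the start; "moment": the same for the moment, N m; "opening": opening from 0.0 (shut) to 1.0 (fully open).
Only numpy, scipy, OpenCV 4.12 (cv2) and the standard library are available. Lean on these libraries where they do the work, as an engineer would, in place of code of your own. Each camera call takes 0.05 s, during which the arm holds its last target.

## Working session

There is one attempt and no reset: what is moved stays moved. The work goes in short steps, Python scripts to look and compute and a shell command to move; the robot and the scene stay as the last step left them, time stands still between calls to the robot, and variables do not carry over. Pictures are saved under pics/ and viewed, and the job is handed in when it is done.

```bash
ls; mkdir -p pics; cat > h.py <<'E'
import numpy as np,cv2
from rig import bot
def px2w(pic,u,v,d):
    K=pic["K"];x=(u-K[0,2])/K[0,0]*d;y=(v-K[1,2])/K[1,1]*d
    pc=np.stack([x,-y,-d,np.ones_like(d)],-1)
    return (pc@np.linalg.inv(pic["world_to_cam"]).T)[...,:3]
def cloud(pic):
    v,u=np.mgrid[0:420,0:560].astype(float)
    return px2w(pic,u,v,pic["depth"].astype(float))
def w2px(pic,p):
    c=pic["world_to_cam"]@np.append(p,1);K=pic["K"]
    return K[0,0]*c[0]/-c[2]+K[0,2],K[1,1]*-c[1]/-c[2]+K[1,2]
E
python3 - <<'E'
from h import *
for n in ("scene","side"):
    p=bot.capture(n); cv2.imwrite(f"pics/{n}0.png",p["pixels"])
    np.savez(f"{n}0.npz",**{k:p[k] for k in("pixels","depth","K","world_to_cam")})
    C=cloud(p)
    for l in ("stamp","day_wheel","month_wheel","stand","mark_top","brush","ink_tin","cheese_iron"):
        for r in bot.regions_of(l,p)[:3]:
            m=r["region"]&(p["depth"]>0); 
            print(n,l,round(r["p"],2),np.round(r["extent"]),m.sum(),np.round(np.median(C[m],0),3) if m.any() else 0)
s=bot.read_state();print(s)
E
```

```text
pics
scene stamp 0.86 [315. 185.  50.  67.] 1970 [0.391 0.197 0.131]
scene stamp 0.85 [374. 257.  50.  90.] 2976 [0.738 0.113 0.158]
scene stamp 0.8 [267. 224.  59.  76.] 2596 [ 0.55  -0.038  0.174]
scene day_wheel 0.8 [228. 174.  21.  28.] 476 [ 0.322 -0.025  0.16 ]
scene day_wheel 0.68 [373. 252.  49.  42.] 1100 [0.752 0.098 0.168]
scene day_wheel 0.6 [275. 253.  33.  46.] 847 [ 0.681 -0.077  0.169]
scene month_wheel 0.8 [303. 272.  41.  47.] 1162 [ 0.752 -0.057  0.172]
scene month_wheel 0.78 [252. 179.  32.  31.] 573 [0.392 0.001 0.174]
scene month_wheel 0.68 [253. 213.  30.  42.] 741 [ 0.562 -0.065  0.191]
scene stand 0.89 [266. 261.  76.  70.] 1555 [ 0.568 -0.093  0.074]
scene mark_top 0.98 [315. 183.  49.  65.] 1818 [0.392 0.196 0.138]
scene mark_top 0.97 [370. 255.  50.  90.] 2889 [0.739 0.111 0.159]
scene mark_top 0.92 [244. 178.  52.  45.] 1473 [ 0.357 -0.011  0.164]
scene brush 0.67 [395. 226.  34.  44.] 515 [0.599 0.321 0.05 ]
scene ink_tin 0.67 [148. 316.  69.  52.] 2204 [ 0.58  -0.322  0.024]
scene cheese_iron 0.96 [155. 261.  65.  31.] 462 [ 0.376 -0.304  0.015]
scene c
[... 1210 characters left out ...]
,  8.20876110e+01, -2.97020437e-04,
        6.76899994e+01, -1.02252107e+01]), 'qvel': array([ 0.0586949 , -0.00014854,  0.03115787,  0.09376781, -0.11755775,
       -0.01314833]), 'tau': array([-1.06832464e-03, -4.40002513e+01, -1.76987457e+01,  6.33416232e-02,
        5.04785555e-02,  4.97503393e-06]), 'position': array([0.24266438, 0.57593494, 0.40478503]), 'tcp_rot': array([[ 2.54619263e-05, -9.21505950e-01,  3.88364240e-01],
       [ 3.03039282e-05,  3.88364240e-01,  9.21505950e-01],
       [-9.99999999e-01, -1.16943545e-05,  3.78137518e-05]]), 'force': array([ 0.35517918, -0.47492697,  0.11291776]), 'moment': array([-0.01039409,  0.01090613,  0.0165425 ]), 'opening': 1.000446430374244}
```

```bash
python3 - <<'E'
import cv2
for n in("scene","side"):
    a=cv2.imread(f"pics/{n}0.png"); cv2.imwrite(f"pics/{n}0z.png",cv2.resize(a[130:330,150:450],(800,533),interpolation=cv2.INTER_CUBIC))
E
```

```text
(no output)
```

View pics/scene0.png

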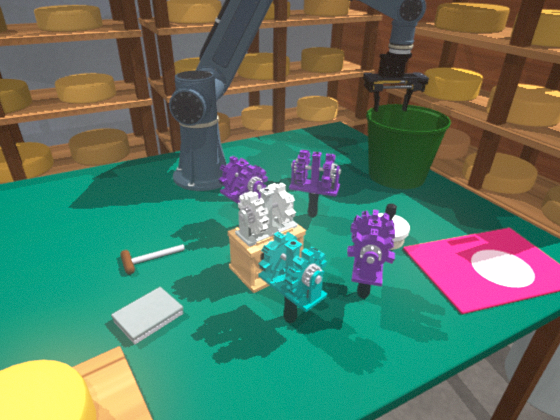

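View pics/side0.png

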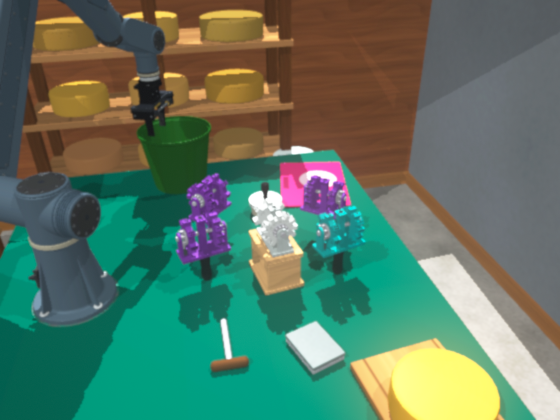

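View pics/scene0z.png

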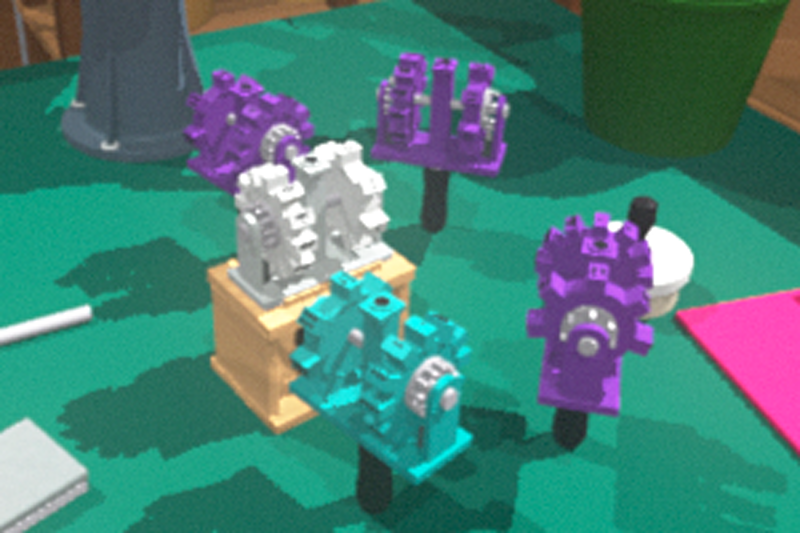

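View pics/side0z.png

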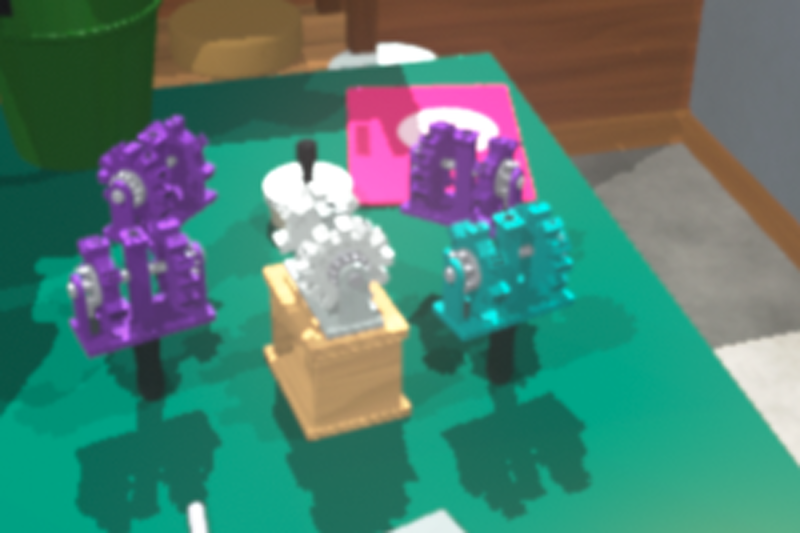

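```bash
python3 - <<'E'
from h import *
P=[]
for n in("scene","side"):
    p=dict(np.load(f"{n}0.npz")); C=cloud(p).reshape(-1,3); h=cv2.cvtColor(p["pixels"],cv2.COLOR_BGR2HSV).reshape(-1,3)
    ok=(p["depth"].ravel()>0)&(C[:,2]>.117)&(C[:,2]<.24)&(abs(C[:,0]-.54)<.12)&(abs(C[:,1]+.03)<.12)&(h[:,1]<60)
    c=C[ok];print(n,len(c),c.min(0).round(3),c.max(0).round(3)); P.append(c)
    # tallest nearby overall
    ok=(p["depth"].ravel()>0)&(C[:,2]>.225)&(abs(C[:,0]-.54)<.25)&(abs(C[:,1])<.3);print("above .225",ok.sum(), np.percentile(C[ok],[0,50,100],axis=0).round(3) if ok.any() else "")
for c in P+[np.vstack(P)]:
    r=cv2.minAreaRect(c[:,:2].astype(np.float32)); print(r)
    t=c[c[:,2]>.205]; print("top",len(t)); r=cv2.minAreaRect(t[:,:2].astype(np.float32)); print(r)
c=np.vstack(P)
im=np.zeros((480,480,3),np.uint8)
for q in c[np.argsort(c[:,2])]:
    i=int((.64-q[0])*2000);j=int((.08-q[1])*2000)
    k=int(np.clip((q[2]-.115)/.11,0,1)*255)
    if 0<=i<480 and 0<=j<480: cv2.circle(im,(j,i),2,cv2.applyColorMap(np.uint8([[k]]),2)[0,0].tolist(),-1)
cv2.imwrite("pics/top0.png",im)
E
```

```text
scene 2583 [ 0.499 -0.095  0.117] [0.655 0.043 0.223]
above .225 0 
side 1644 [ 0.486 -0.097  0.117] [0.66  0.042 0.223]
above .225 0 
((0.571902871131897, -0.0220123752951622), (0.15935063362121582, 0.13442876935005188), 7.596529483795166)
top 462
((0.5383297204971313, -0.02574702724814415), (0.06952617317438126, 0.09320355206727982), 8.119575500488281)
((0.5732496380805969, -0.022958241403102875), (0.1676783412694931, 0.13941386342048645), 4.295783519744873)
top 300
((0.5331939458847046, -0.026435375213623047), (0.07118682563304901, 0.09801313281059265), 3.078726291656494)
((0.5732496380805969, -0.022958241403102875), (0.1676783412694931, 0.13941386342048645), 4.295783519744873)
top 762
((0.5345035791397095, -0.026435282081365585), (0.07244623452425003, 0.09794725477695465), 4.461646556854248)
```

View pics/top0.png

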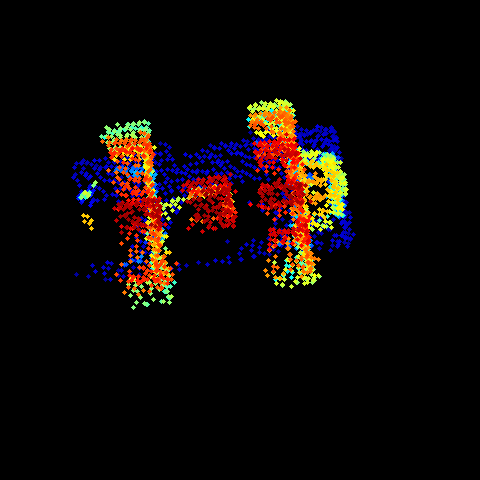

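```bash
python3 - <<'E'
from h import *
p=bot.capture("wrist"); cv2.imwrite("pics/w0.png",p["pixels"]); s=bot.read_state()
T=np.eye(4);T[:3,:3]=s["tcp_rot"];T[:3,3]=s["position"]
print((np.linalg.inv(T)@np.linalg.inv(p["world_to_cam"])).round(3)); print(p["K"])
yaw=.14;R=np.array([[np.cos(yaw),-np.sin(yaw)],[np.sin(yaw),np.cos(yaw)]])
mid=np.array([.535,-.028])
day=mid+R@[0,.036];print("day",day)
R0=s["tcp_rot"]; z=R@[0,1]; y=s["tcp_rot"][:2,1]; zz=s["tcp_rot"][:2,2]
# spin phi: z' = cos z - sin y
print("phi",np.arctan2(-z@y,z@zz), "off->", R0.T@(np.array([day[0],day[1],.47])-s["position"]))
E
```

```text
[[ 0.     0.25  -0.968  0.021]
 [ 0.     0.968  0.25   0.067]
 [ 1.    -0.     0.    -0.   ]
 [ 0.     0.     0.     1.   ]]
[[353.53612512   0.         283.59323777]
 [  0.         353.53612512 206.74820335]
 [  0.           0.           1.        ]]
day [0.52997645 0.00764778]
phi -0.5387988413760518 off-> [-0.06522624 -0.48542806 -0.41213163]
```

View pics/w0.png

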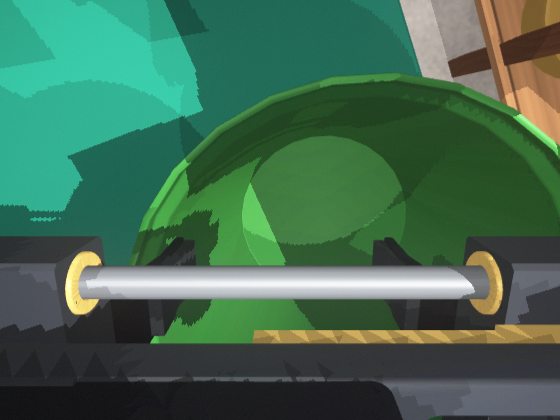

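```bash
python3 -m crank '[{"offset":[-0.035,0,0],"spin":0},{"offset":[-0.03,0,0],"spin":0},{"offset":[0,0,0],"spin":-0.135},{"offset":[0,0,0],"spin":-0.135},{"offset":[0,0,0],"spin":-0.135},{"offset":[0,0,0],"spin":-0.134},{"offset":[0,-0.018,-0.04],"spin":0},{"offset":[0,-0.018,-0.04],"spin":0},{"offset":[0,-0.018,-0.04],"spin":0},{"offset":[0,-0.018,-0.04],"spin":0},{"offset":[0,-0.018,-0.04],"spin":0},{"offset":[0,-0.018,-0.04],"spin":0}]' 0.087
```

```text
time_s: 2.15
position: [0.3837, 0.3519, 0.47]
tcp_rot: [[0.001, -0.99, -0.14], [0.0, -0.14, 0.99], [-1.0, -0.001, 0.0]]
force: [0.2, -0.4, -0.3]
opening: 0.994
```

```bash
python3 -m crank '[{"offset":[0,-0.018,-0.04],"spin":0},{"offset":[0,-0.018,-0.04],"spin":0},{"offset":[0,-0.018,-0.04],"spin":0},{"offset":[0,-0.018,-0.04],"spin":0},{"offset":[0,-0.018,-0.04],"spin":0},{"offset":[0,-0.018,-0.04],"spin":0},{"offset":[0,-0.018,-0.04],"spin":0},{"offset":[0,-0.018,-0.04],"spin":0},{"offset":[0,-0.012,-0.04],"spin":0},{"offset":[0,0,0],"spin":0},{"offset":[0,0,0],"spin":0},{"offset":[0,0,0],"spin":0}]' 0
python3 - <<'E'
from h import *
p=bot.capture("wrist"); cv2.imwrite("pics/w1.png",p["pixels"]); s=bot.read_state()
print(s["position"],s["tcp_rot"].round(3),s["force"],s["time_s"],s["opening"])
np.savez("w1.npz",**{k:p[k] for k in("pixels","depth","K","world_to_cam")})
E
```

```text
time_s: 3.35
position: [0.5873, 0.0195, 0.4696]
tcp_rot: [[-0.001, -0.99, -0.14], [0.001, -0.14, 0.99], [-1.0, 0.001, 0.001]]
force: [0.2, 0.4, -0.1]
opening: 0.03
[0.58724621 0.01987019 0.46972759] [[-0.001 -0.99  -0.141]
 [ 0.001 -0.141  0.99 ]
 [-1.     0.001  0.001]] [0.07810219 0.69490622 0.30822549] 3.4 0.019239800363028543
```

View pics/w1.png

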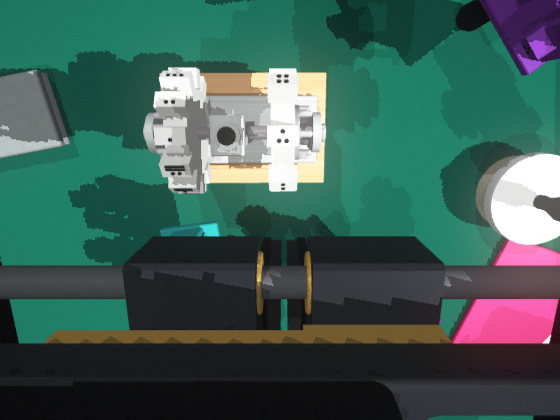

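```bash
python3 - <<'E'
from h import *
p=dict(np.load("w1.npz"));a=p["pixels"][60:200,140:335];cv2.imwrite("pics/w1z.png",cv2.resize(a,None,fx=4,fy=4,interpolation=cv2.INTER_CUBIC))
C=cloud(p);v,u=np.mgrid[0:420,0:560]
reg=(u>130)&(u<340)&(v<200)&(v>55)
sat=cv2.cvtColor(p["pixels"],cv2.COLOR_BGR2HSV)[...,1]
t=reg&(C[...,2]>.212)&(C[...,2]<.235)
n,l,st,ce=cv2.connectedComponentsWithStats(t.astype(np.uint8))
for i in range(1,n):
    if st[i,4]>15:
        q=C[l==i];r=cv2.minAreaRect(q[:,:2].astype(np.float32));print(st[i],ce[i].round(),q.mean(0).round(4),r)
d=reg&(u>266)&(u<300)&(v<200)&(sat<70)
q=C[d];q=q[(q[:,2]>.15)];print("day",len(q));yb=np.linspace
for cond,nm in ((q,"all"),):
    r=cv2.minAreaRect(cond[:,:2].astype(np.float32));print(nm,r)
d=reg&(u>140)&(C[...,2]>.118)&(C[...,2]<.126)&(sat<60)
q=C[d];print("crown",len(q),cv2.minAreaRect(q[:,:2].astype(np.float32)))
E
```

```text
[153  93  34  19 458] [170. 103.] [ 0.5224 -0.0631  0.2141] ((0.5220534205436707, -0.06355094909667969), (0.011080225929617882, 0.02031388320028782), 7.683696269989014)
[ 209  115   36   41 1417] [227. 135.] [ 0.5372 -0.0246  0.2181] ((0.5375699996948242, -0.025053877383470535), (0.025433741509914398, 0.022305376827716827), 8.298357009887695)
[267 125  31  21 650] [282. 135.] [0.5322 0.0104 0.2194] ((0.5322818756103516, 0.010379938408732414), (0.01264260895550251, 0.019289540126919746), 8.03447437286377)
[153 127  36  18 613] [171. 135.] [ 0.5425 -0.0599  0.219 ] ((0.542659342288971, -0.060636624693870544), (0.01078062318265438, 0.020545795559883118), 7.866623401641846)
[159 158  32  18 424] [175. 166.] [ 0.5627 -0.0576  0.2141] ((0.5633613467216492, -0.05755045637488365), (0.011085018515586853, 0.020344547927379608), 5.604806423187256)
day 3584
all ((0.5322989225387573, 0.012011725455522537), (0.09197761863470078, 0.02281060256063938), 8.387691497802734)
crown 2618 ((0.5357850790023804, -0.007723893970251083), (0.06684356182813644, 0.09922679513692856), 8.205227851867676)
```

View pics/w1z.png

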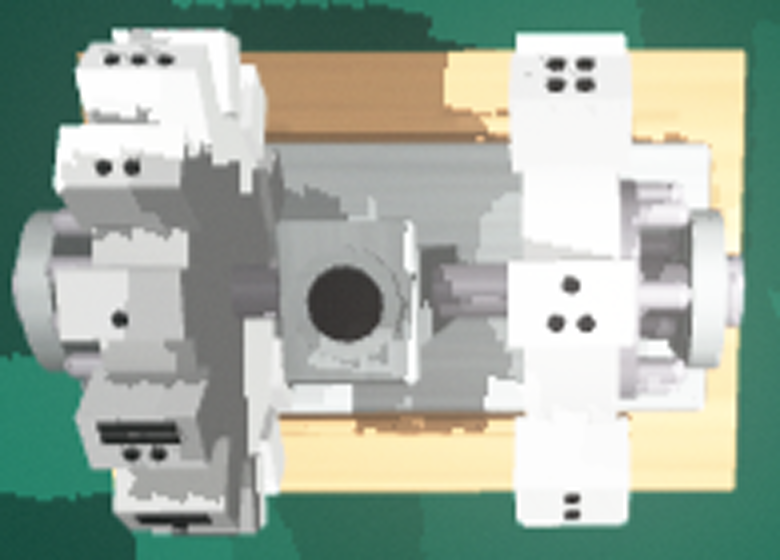

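```bash
python3 -m crank '[{"offset":[0,0.04,0],"spin":0},{"offset":[0,0.04,0],"spin":0},{"offset":[0.0,0,0],"spin":0},{"offset":[0.03,0,0],"spin":0},{"offset":[0.025,0,0],"spin":0},{"offset":[0,0,0],"spin":0},{"offset":[0,0,0],"spin":0},{"offset":[0,0,0],"spin":0}]' 0
python3 - <<'E'
from h import *
s=bot.read_state()
print(s["position"],s["tcp_rot"].round(3),s["force"],s["time_s"],s["opening"])
R=s["tcp_rot"]; tip=s["position"]+.182*R[:,0]; d=tip-[.5323,.0105,.2195]; xs=np.array([.99,.141,0]);ys=np.array([-.141,.99,0]);print(tip,d@xs,d@ys,d[2])
p=bot.capture("side");cv2.imwrite("pics/s2.png",cv2.resize(p["pixels"][150:300,190:390],(800,600),interpolation=cv2.INTER_CUBIC))
p=bot.capture("wrist");cv2.imwrite("pics/w2.png",p["pixels"])
E
```

```text
time_s: 4.2
position: [0.5094, 0.0079, 0.4161]
tcp_rot: [[0.003, -0.99, -0.141], [-0.001, -0.141, 0.99], [-1.0, -0.003, -0.001]]
force: [-0.3, -0.2, -0.1]
opening: 0.004
[0.50943885 0.00791834 0.41609365] [[ 0.003 -0.99  -0.141]
 [-0.001 -0.141  0.99 ]
 [-1.    -0.003 -0.001]] [-0.29715814 -0.17830981 -0.10526479] 4.2 0.003652842151156254
[0.50996455 0.00781863 0.23409444] -0.022490166072668634 0.0004947394611489435 0.014594435208102802
```

View pics/s2.png

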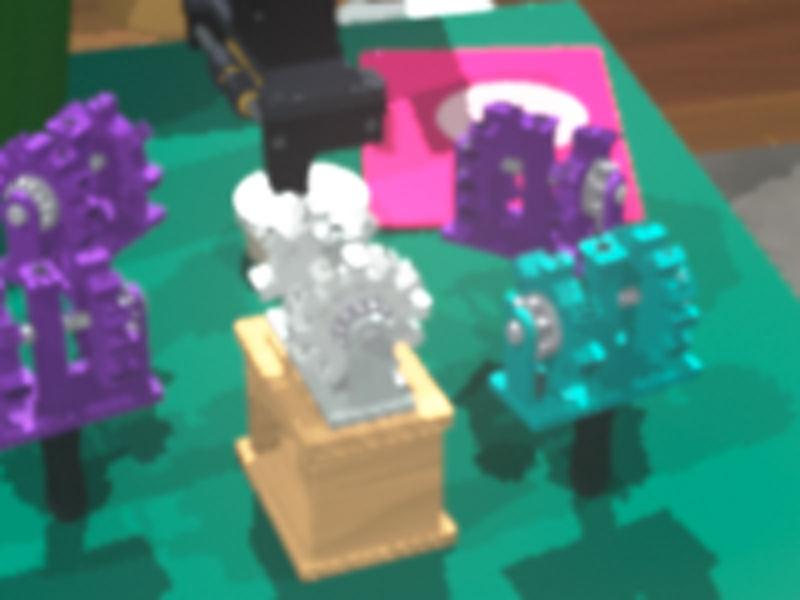

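View pics/w2.png

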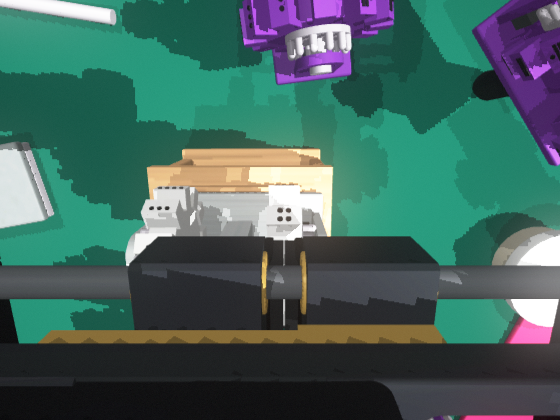

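```bash
python3 -m crank '[{"offset":[0.011,0,0],"spin":0},{"offset":[0.01,0,0],"spin":0},{"offset":[0,0,0],"spin":0},{"offset":[0,0,0],"spin":0}]' 0
python3 -m crank '[{"offset":[0,-0.004,0],"spin":0},{"offset":[0,-0.004,0],"spin":0},{"offset":[0,-0.004,0],"spin":0},{"offset":[0,-0.004,0],"spin":0},{"offset":[0,0,0],"spin":0}]' 0
python3 - <<'E'
from h import *
s=bot.read_state()
R=s["tcp_rot"]; tip=s["position"]+.182*R[:,0]; d=tip-[.5323,.0105,.2195]; xs=np.array([.99,.141,0]);ys=np.array([-.141,.99,0]);print(tip,d@xs,d@ys,d[2],s["force"])
p=bot.capture("scene");cv2.imwrite("pics/c3.png",cv2.resize(p["pixels"][150:270,210:370],(800,600),interpolation=cv2.INTER_CUBIC))
p=bot.capture("wrist");cv2.imwrite("pics/w3.png",p["pixels"])
E
```

```text
time_s: 4.7
position: [0.5086, 0.0075, 0.3931]
tcp_rot: [[-0.002, -0.99, -0.14], [0.0, -0.14, 0.99], [-1.0, 0.002, 0.001]]
force: [-0.0, 0.5, 0.9]
opening: 0.005
time_s: 5.2
position: [0.5252, 0.0099, 0.3937]
tcp_rot: [[0.001, -0.99, -0.14], [0.0, -0.14, 0.99], [-1.0, -0.001, 0.0]]
force: [-0.3, 0.8, 0.6]
opening: 0.006
[0.52537812 0.00989232 0.21171237] -0.006938340199085374 0.00037438002641518135 -0.007787625637453027 [-0.29538688  0.7819097   0.55237822]
```

View pics/c3.png

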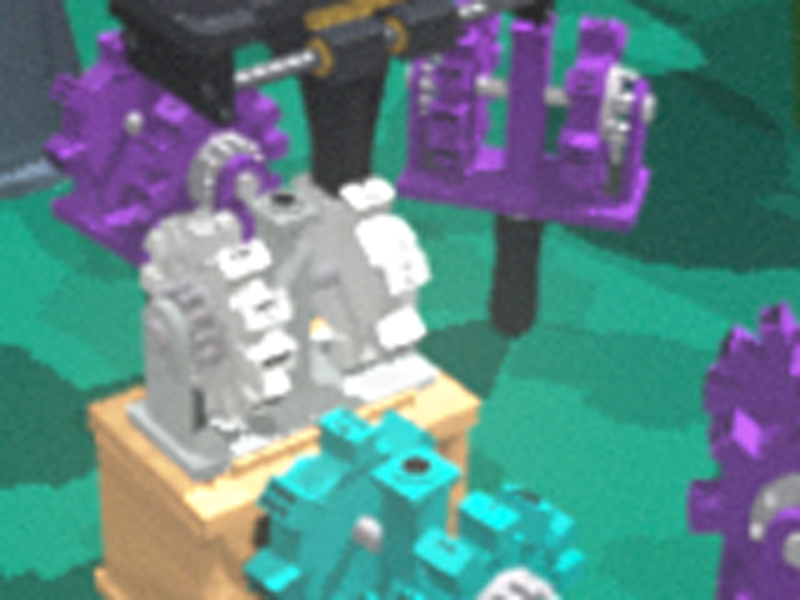

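View pics/w3.png

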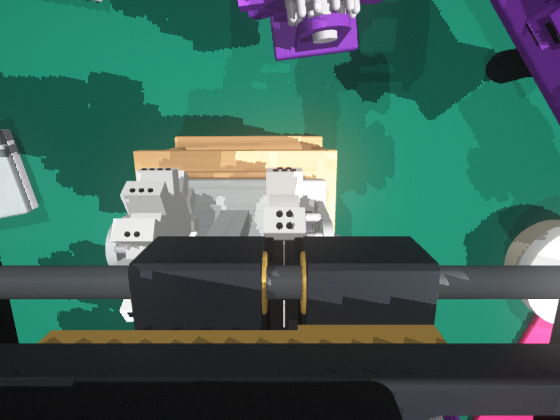

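```bash
python3 -m crank '[{"offset":[0,-0.004,0],"spin":0},{"offset":[0,-0.004,0],"spin":0},{"offset":[0,-0.004,0],"spin":0},{"offset":[0,0,0],"spin":0}]' 0
python3 - <<'E'
from h import *
s=bot.read_state()
R=s["tcp_rot"]; tip=s["position"]+.182*R[:,0]; d=tip-[.5323,.0105,.2195]; xs=np.array([.99,.141,0]);ys=np.array([-.141,.99,0]);print(tip,d@xs,d@ys,d[2],s["force"])
p=bot.capture("scene");cv2.imwrite("pics/c4.png",cv2.resize(p["pixels"][150:270,210:370],(800,600),interpolation=cv2.INTER_CUBIC))
p=bot.capture("wrist");cv2.imwrite("pics/w4.png",cv2.resize(p["pixels"][120:240,100:340],None,fx=3,fy=3))
E
```

```text
time_s: 5.7
position: [0.5377, 0.0115, 0.3941]
tcp_rot: [[0.003, -0.99, -0.14], [0.0, -0.14, 0.99], [-1.0, -0.003, -0.0]]
force: [0.6, 0.1, 0.1]
opening: 0.006
[0.53831776 0.01149574 0.21212795] 0.006097983707531866 0.00013727741248098691 -0.00737204555974269 [0.55374448 0.10972696 0.11202383]
```

View pics/c4.png

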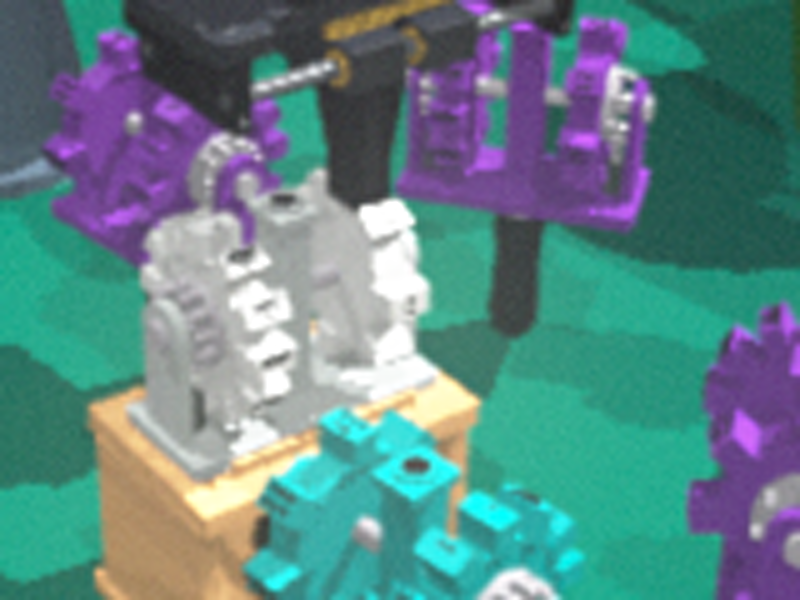

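View pics/w4.png

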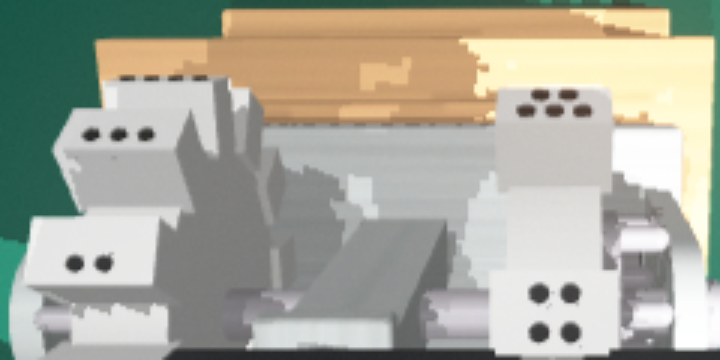

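```bash
python3 -m crank '[{"offset":[0,-0.004,0],"spin":0},{"offset":[0,-0.004,0],"spin":0},{"offset":[0,0,0],"spin":0},{"offset":[0,0,0],"spin":0}]' 0
python3 - <<'E'
from h import *
s=bot.read_state()
R=s["tcp_rot"]; tip=s["position"]+.182*R[:,0]; d=tip-[.5323,.0105,.2195]; xs=np.array([.99,.141,0]);ys=np.array([-.141,.99,0]);print(tip,d@xs,d@ys,d[2],s["force"])
p=bot.capture("scene");cv2.imwrite("pics/c5.png",cv2.resize(p["pixels"][150:270,210:370],(800,600),interpolation=cv2.INTER_CUBIC))
p=bot.capture("wrist");cv2.imwrite("pics/w5.png",cv2.resize(p["pixels"][120:240,100:340],None,fx=3,fy=3))
E
```

```text
time_s: 6.2
position: [0.545, 0.0126, 0.3941]
tcp_rot: [[0.002, -0.99, -0.14], [0.0, -0.14, 0.99], [-1.0, -0.002, -0.0]]
force: [1.8, 1.0, 1.3]
opening: 0.007
[0.54541238 0.01266635 0.21212023] 0.01328671596997839 0.0002958441770264573 -0.0073797706035237665 [1.76773397 0.95215916 1.28523366]
```

View pics/c5.png

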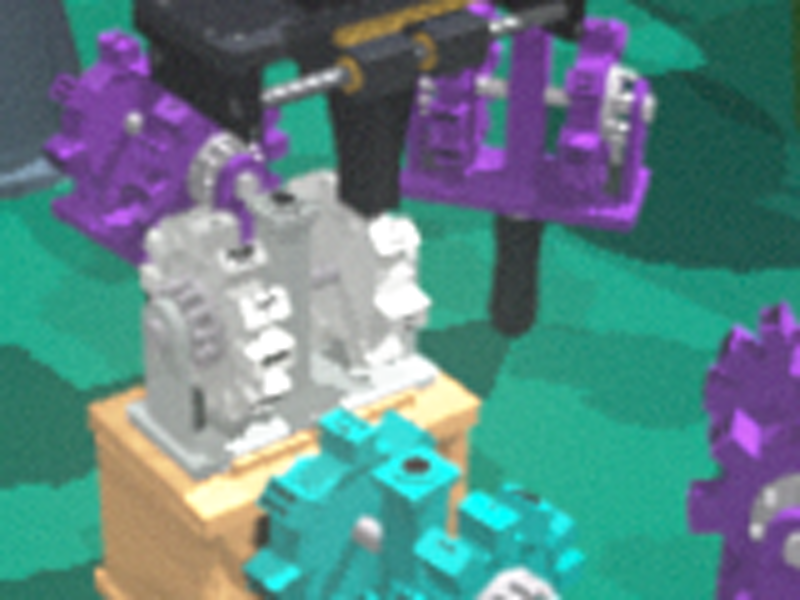

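View pics/w5.png

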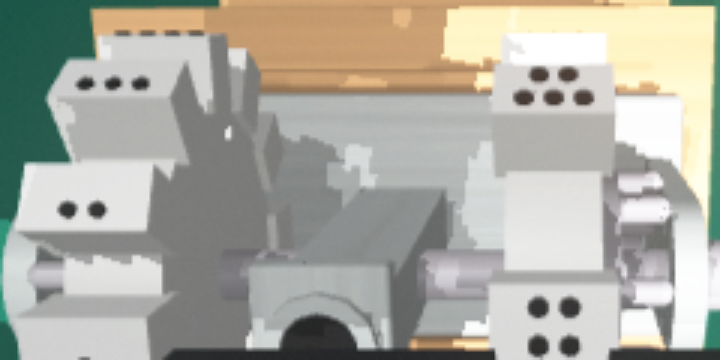

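```bash
python3 -m crank '[{"offset":[0,-0.004,0],"spin":0},{"offset":[-0.015,0,0],"spin":0},{"offset":[-0.03,0,0],"spin":0},{"offset":[-0.03,-0.01,0],"spin":0},{"offset":[0,-0.04,0],"spin":0},{"offset":[0,0,0],"spin":0},{"offset":[0,0,0],"spin":0},{"offset":[0,0,0],"spin":0}]' 0
python3 - <<'E'
from h import *
s=bot.read_state();print(s["position"],s["force"])
p=bot.capture("wrist")
np.savez("w6.npz",**{k:p[k] for k in("pixels","depth","K","world_to_cam")})
cv2.imwrite("pics/w6.png",cv2.resize(p["pixels"][40:240,130:360],None,fx=3,fy=3,interpolation=cv2.INTER_CUBIC))
C=cloud(p);v,u=np.mgrid[0:420,0:560]
t=(v<235)&(C[...,2]>.212)&(C[...,2]<.235)
n,l,st,ce=cv2.connectedComponentsWithStats(t.astype(np.uint8))
for i in range(1,n):
    if st[i,4]>60:
        q=C[l==i];r=cv2.minAreaRect(q[:,:2].astype(np.float32));print(st[i],q.mean(0).round(4),r)
E
```

```text
time_s: 7.1
position: [0.5967, 0.0201, 0.4675]
tcp_rot: [[-0.004, -0.99, -0.14], [0.0, -0.14, 0.99], [-1.0, 0.004, 0.001]]
force: [-0.5, 0.2, -0.6]
opening: 0.004
[0.5967315  0.02011851 0.46749285] [-0.45489969  0.1978504  -0.62472042]
[152  77  35  20 476] [ 0.5224 -0.0632  0.2141] ((0.521249532699585, -0.06354823708534241), (0.01143390778452158, 0.02054513804614544), 7.890844821929932)
[ 209  100   37   43 1480] [ 0.5372 -0.0245  0.2181] ((0.5372916460037231, -0.024880440905690193), (0.026026422157883644, 0.021995235234498978), 8.430861473083496)
[268 111  32  21 672] [0.532  0.0107 0.2194] ((0.5320454239845276, 0.010664126835763454), (0.012245126068592072, 0.019617049023509026), 8.04952335357666)
[152 113  37  18 631] [ 0.5423 -0.0597  0.219 ] ((0.5423844456672668, -0.06056886911392212), (0.010640869848430157, 0.020774144679307938), 7.425984859466553)
[158 146  33  18 419] [ 0.5626 -0.0572  0.2142] ((0.5634058117866516, -0.05745375156402588), (0.011121485382318497, 0.02039840817451477), 8.200029373168945)
```

View pics/w6.png

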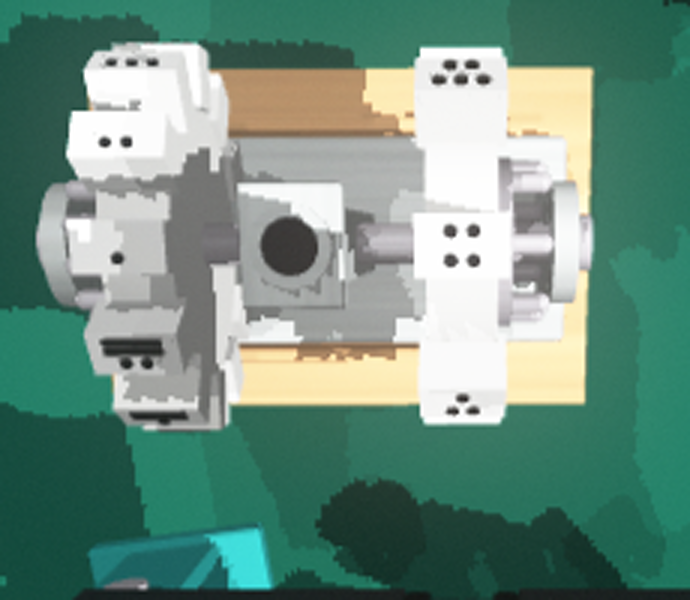

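```bash
python3 -m crank '[{"offset":[0,0.045,0],"spin":0},{"offset":[0,0.044,0],"spin":0},{"offset":[0,0,0],"spin":0},{"offset":[0,0,0],"spin":0},{"offset":[0.03,0,0],"spin":0},{"offset":[0.025,0,0],"spin":0},{"offset":[0,0,0],"spin":0},{"offset":[0.01,0,0],"spin":0},{"offset":[0.01,0,0],"spin":0},{"offset":[0,0,0],"spin":0},{"offset":[0,0,0],"spin":0}]' 0
python3 - <<'E'
from h import *
s=bot.read_state()
R=s["tcp_rot"]; tip=s["position"]+.182*R[:,0]; d=tip-[.5323,.0105,.2195]; xs=np.array([.99,.141,0]);ys=np.array([-.141,.99,0]);print(tip,d@xs,d@ys,d[2],s["force"])
E
```

```text
time_s: 8.25
position: [0.5099, 0.0077, 0.394]
tcp_rot: [[0.0, -0.99, -0.14], [-0.0, -0.14, 0.99], [-1.0, -0.0, -0.0]]
force: [0.7, 0.4, 0.9]
opening: 0.003
[0.51000402 0.00765023 0.21197989] -0.02247483530183683 0.0003224584513011557 -0.007520109136414932 [0.65634029 0.35816681 0.88412272]
```

```bash
python3 -m crank '[{"offset":[0,-0.004,0],"spin":0},{"offset":[0,-0.004,0],"spin":0},{"offset":[0,-0.004,0],"spin":0},{"offset":[0,-0.004,0],"spin":0},{"offset":[0,-0.004,0],"spin":0},{"offset":[0,-0.004,0],"spin":0},{"offset":[0,-0.004,0],"spin":0},{"offset":[0,-0.004,0],"spin":0},{"offset":[0,-0.004,0],"spin":0},{"offset":[0,0,0],"spin":0},{"offset":[0,0,0],"spin":0}]' 0
python3 -m crank '[{"offset":[0,-0.004,0],"spin":0},{"offset":[-0.015,0,0],"spin":0},{"offset":[-0.03,0,0],"spin":0},{"offset":[-0.03,-0.01,0],"spin":0},{"offset":[0,-0.04,0],"spin":0},{"offset":[0,0,0],"spin":0},{"offset":[0,0,0],"spin":0},{"offset":[0,0,0],"spin":0}]' 0
python3 - <<'E'
from h import *
s=bot.read_state();print(s["position"],s["force"])
p=bot.capture("wrist")
cv2.imwrite("pics/w7.png",cv2.resize(p["pixels"][40:240,130:360],None,fx=3,fy=3,interpolation=cv2.INTER_CUBIC))
C=cloud(p);v,u=np.mgrid[0:420,0:560]
t=(v<235)&(C[...,2]>.212)&(C[...,2]<.235)
n,l,st,ce=cv2.connectedComponentsWithStats(t.astype(np.uint8))
for i in range(1,n):
    if st[i,4]>60:
        q=C[l==i];r=cv2.minAreaRect(q[:,:2].astype(np.float32));print(st[i],q.mean(0).round(4),r)
cv2.imwrite("pics/c7.png",bot.capture("scene")["pixels"])
E
```

```text
time_s: 9.35
position: [0.5462, 0.0127, 0.3942]
tcp_rot: [[0.003, -0.99, -0.14], [-0.0, -0.14, 0.99], [-1.0, -0.003, -0.0]]
force: [4.4, 1.1, 2.0]
opening: 0.004
time_s: 10.15
position: [0.5977, 0.0203, 0.4675]
tcp_rot: [[-0.005, -0.99, -0.14], [0.0, -0.14, 0.99], [-1.0, 0.004, 0.001]]
force: [0.2, 0.0, 0.2]
opening: 0.007
[0.59765637 0.02029518 0.46753681] [0.19028911 0.03856053 0.16512716]
[152  77  34  18 486] [ 0.5223 -0.0634  0.214 ] ((0.5216167569160461, -0.0634978860616684), (0.01028469204902649, 0.020591391250491142), 8.050751686096191)
[ 209   99   37   42 1478] [ 0.537  -0.0244  0.2181] ((0.5372362732887268, -0.02483801171183586), (0.02535591460764408, 0.022112596780061722), 8.339686393737793)
[268 109  32  21 667] [0.5317 0.0107 0.2194] ((0.5317604541778564, 0.010662735439836979), (0.012217099778354168, 0.019564539194107056), 8.001364707946777)
[152 111  37  19 644] [ 0.5423 -0.0596  0.219 ] ((0.5424681305885315, -0.0606008842587471), (0.011010322719812393, 0.020864000543951988), 8.559496879577637)
[158 144  33  18 440] [ 0.5626 -0.0572  0.2142] ((0.5632849335670471, -0.057149488478899), (0.011109689250588417, 0.020558375865221024), 10.152983665466309)
```

View pics/w7.png

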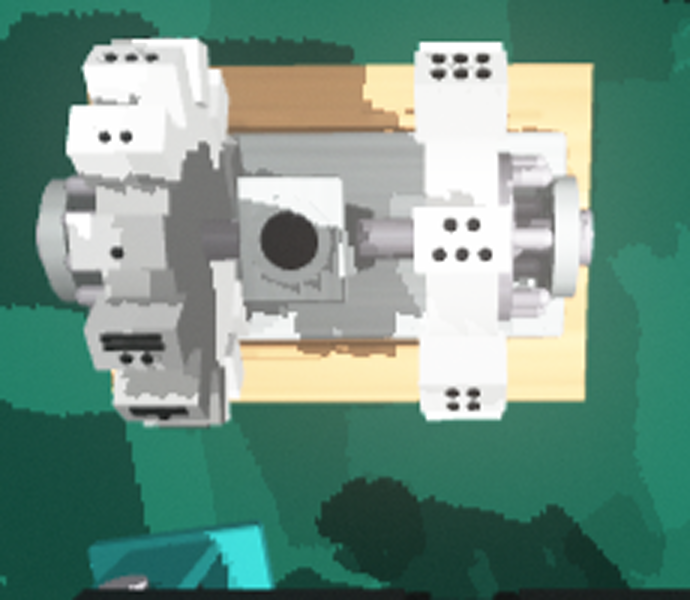

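View pics/c7.png

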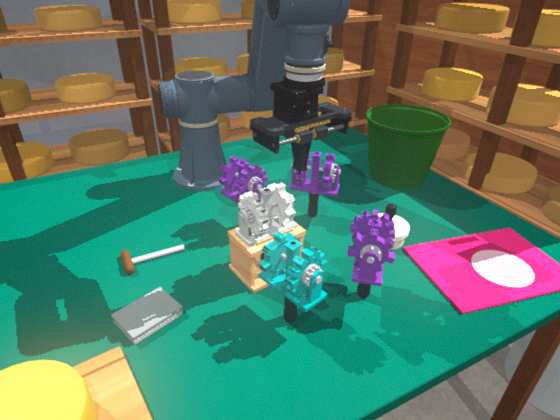

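```bash
python3 -c "
from rig import bot
print(bot.hand_in())"
```

```text
the job is handed in; nothing more can be done
None
```

The day wheel is on five, and I have handed the job in. It started on three dots, and I clicked it forward twice with the closed fingertips. After the first click I lifted off and checked that it had come to rest on four before going on to five.

- **Day wheel:** the last wrist picture shows five dots on top, with six behind it and four in front. The top block lies within 1 mm of where the top block stood at the start, so it is clicked home.
- **Month wheel and stamp:** the top month blocks and the mark post stayed within 1 mm of where they were.
- **Brush, tin and cheese iron:** they look unmoved in the last scene picture. I did not measure them again, and the tin looks darker there, which I took to be lighting.
- **Robot:** it stood clear of everything, with wrist force near zero, at about 10 s. The highest wrist force I read was about 5 N.

No check failed. The hand-in gave no verdict, as expected.

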